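# Centre the mixing bowl on the colour scale and tare it

## Robot

A 6-joint arm with a two-finger parallel gripper is mounted at the origin on the work surface. World frame = base frame: x ahead of the robot, y to its left, z up, the work surface at z = 0. Lengths are in m, angles in rad, forces in N, time in s.
With the tool pointing down it reaches from about 0.25 to 0.725 m from the base axis. Payload 4 kg.
Tool frame: the origin (TCP) lies midway between the tips of the shut fingers; the grasp point (between the pads) lies 19 mm behind it; y points along the fingers, z is the direction in which the jaws open and shut, and the axes are right-handed (so a half turn about y gives the same grasp; the last joint's range is limited). The gripper opens to 85 mm and grips with 20 to 120 N. Pads are 22 mm wide; open, the fingers measure 114 mm over their backs; the gripper's body (76 mm by 85 mm) begins 54 mm behind the grasp point. The pads swing forward as they close: fully open they stand 13 mm farther back than shut.
Start: joints at [1.322, 0.241, 0.005, 1.335, 0, 1.571], TCP at [0.123, 0.485, 0.231] pointing down, gripper open.
Joint ranges: [-2.72, 2.72], [-1.05, 1.87], [-1.09, 1.28], [-1.99, 2.15], [-1.42, 1.44], [-3.14, 3.14]. Speed limits (rad/s): [2.79, 2.79, 3.14, 3.14, 3.14, 3.14].

## Interface

Orientations are given as a unit quaternion [x, y, z, w].
In Python, from workcell import bot gives the robot as it stands. The module is installed in compiled form; this text tells all that it offers.
- The arm moves only by the shell command python3 -m handwheel 'ROWS' [OPENING]. ROWS is JSON, a list of rows, each a list of 6 numbers: the shift along the tool's x, y, z in units of 25 mm (1.0 is 25 mm), then the turn, a rotation vector about the tool's x, y, z in units of 10 degrees (1.0 is 10 degrees). A call has exactly 5 rows; each row is the pose to reach, as a shift and turn from the pose commanded when the call began, along the tool's axes at that moment; what a row does not reach only later rows make up. A row lasts 1/8 s, in which the tool goes at most 62.5 mm and 10.7 degrees, less where a joint would pass 70% of its speed; a pose out of reach is approached as far as the arm can. A call with a gripper value outside its range is refused whole. OPENING is the gripper command: -1 is shut, 1 is fully open, values between are in proportion, set as the call begins (- or left out, the last holds). The fingers move at their own pace and stop on an object; the grip force is fixed at half the most. Time passes only in rows, so rows that repeat a pose let the fingers close, or fill a call up. It gives the time, the measured TCP pose, the force and the opening at its end, in the units of the state.
- bot.get_obs(): the state, without advancing time (a new reading comes with each control period).
- bot.camera(name): name is "scene" or "top" or "wrist"; returns a dict with "color" (480x640x3 uint8, red, green, blue), "fx", "fy", "cx", "cy" (pixels), "rvec" (rotation vector, rad) and "tvec" (3), from world to camera coordinates, as OpenCV has them. Camera axes: x right, y down, z forward; pixel columns grow to the right and rows downward; lengths in m; the calibration is good to about 2 mm. A picture is of the moment at which its call begins. There is no depth.
- bot.job_done(): hands the job in, once; it reports no verdict.
The state is a dict: "clock": time; "joint_pos": joint angles; "joint_vel": joint speeds; "tau": joint torques, N m; "eef_pos": TCP position; "tool_rot": TCP orientation; "ft_force": force on the tool from outside, world axes, zero at the start; "ft_torque": the same for the moment, N m; "grip_width": finger opening in m.
Only numpy, scipy, OpenCV 4.12 (cv2) and the standard library are available. Lean on these libraries where they do the work, as an engineer would, in place of code of your own. Each camera call takes 0.05 s, during which the arm holds its last target.

## Task

The small mixing bowl stands off-centre on the round pan of the colour scale; its underside is uneven and it rocks at a touch and a knock tips it. Without gripping or lifting it, nudge it with light taps of the fingertips to the middle of the pan, so that the same margin of pan shows all round, and let it stand; then press the scale's tare key (the larger of its two round keys) fully down and let it go. Do not press the small power key, and leave the other things on the table where they are.

Things in the scene. Friction and masses are not known exactly. Their poses are not given: they have to be found in the camera images.
- bowl: loose black mixing bowl on the pan, about 75 g. Origin: centre of its underside; z up. 48 mm high; foot 40 mm across, wall flaring to a rim 80 mm across (outside), upright over its top 5 mm. A tab 26 mm wide runs out of the rim along +x to 61 mm from the axis. The underside bulges 1.5 mm (flat patch 16 mm across): pushed at the rim by 0.1 to 0.3 N it rocks 0.12 rad, then slides; let go, it rocks back
- scale: compact colour scale, white housing 170 mm (its x) by 130 mm (its y) by 24 mm high, standing firmly (it does not shift). Origin: centre of its underside; its front, with the display between two round keys, is its -x side; z up
- pan_top (a point): centre of the top face of the scale's round steel pan, a flat disc 100 mm in diameter, 4 mm thick, without a rim; its top is 36 mm above the table
- tare_key_top (a point): centre of the top of the tare key, the larger round grey key (20 mm in diameter), on the right of the display as seen from the front of the scale; 29.5 mm above the table, 5.5 mm above the housing. It goes straight down
- power_key_top (a point): centre of the top of the power key, the smaller round grey key (12 mm in diameter), on the left of the display, 86 mm from the tare key; its top is 29.5 mm above the table. Not to be pressed
- tare_key (a joint): how far the tare key is down, m: 0 up, 0.004 fully down (1.5 N to start it, 3.5 N at the bottom); it springs back up
- power_key (a joint): how far the power key is down, m: 0 up, 0.004 fully down
- tube: bystander, loose: aluminium colour tube with a white cap, lying flat, 135 long, 30 wide, 29 high (mm). Origin on its underside; leave it alone
- tint_brush: bystander, loose: flat black tint brush lying flat, 210 long, head 40 wide, 10 high (mm). Origin on its underside; leave it alone
- clip: bystander, loose: black sectioning clip lying flat, 90 long, 12 wide, 15 high (mm). Origin on its underside; leave it alone
- tail_comb: bystander, loose: black tail comb with a steel tail, lying flat, 220 long, 30 wide, 5 high (mm). Origin on its underside; leave it alone
- developer: bystander, loose: closed white bottle, 68 in diameter, 190 tall (mm). Origin on its underside; leave it alone
- big_bowl: bystander, loose: larger black mixing bowl standing on the table, rim 116 in diameter, 70 high (mm). Origin on its underside; leave it alone
- paper_cup: bystander, loose: empty paper cup, rim 82 in diameter, 92 tall (mm). Origin on its underside; leave it alone
Things that resemble listed ones, but are neither listed nor needed, are in the scene too. Leave any green or orange look-alike of the scale alone. What is shaped like the bowl but green is not meant.

How it is judged:
On the way, in this order (a step that is already met when the one before it is completed fails the run):
1. the bowl stands in the middle of the pan, upright and let go (horizontal distance between bowl and pan_top below 0.007 m and linear speed of bowl below 0.01 m/s and angular speed of bowl below 0.15 rad/s and angle between bowl's own z axis and vertical below 0.05 rad and z of bowl in the frame of scale between 0.034 and 0.038 m and contact force between each of the arm, the fingers and bowl below 0.05 N), for 0.3 s.
2. then the tare key is pressed down (value of joint tare_key above 0.0028 m), for 0.05 s.
At the end, for the whole second after the job is handed in: the bowl stands upright and still on the pan, its centre within 7 mm of the pan's centre, and both keys are up again (horizontal distance between bowl and pan_top below 0.007 m and linear speed of bowl below 0.01 m/s and angular speed of bowl below 0.15 rad/s and angle between bowl's own z axis and vertical below 0.05 rad and z of bowl in the frame of scale between 0.034 and 0.038 m and value of joint each of tare_key, power_key below 0.001 m); the robot touches nothing.
It fails at once if the bowl is tipped (by more than about 14 degrees) (angle between bowl's own z axis and vertical above 0.25 rad).
It fails at once if the bowl is lifted (by more than 10 mm) or knocked off the pan (z of bowl in the frame of scale above 0.046 m or z of bowl in the frame of scale below 0.03 m).
It fails at once if the bowl is gripped or struck hard (over 10 N) (contact force between any of the fingers, the arm and bowl above 10 N).
It fails at once if the power key is pressed (value of joint power_key above 0.002 m).
It fails at once if another thing on the table is shifted by more than 25 mm (distance of any of tube, tint_brush, clip, tail_comb, developer, big_bowl, paper_cup from where it was at the start of the episode above 0.025 m).
It also fails if it takes over 48 s, if anything falls off the work surface, if the arm or the gripper's body presses on something with over 40 N, if the wrist force passes 120 N, or if a joint passes its speed limit or range.

## Working session

There is one attempt and no reset: what is moved stays moved. The work goes in short steps, Python scripts to look and compute and a shell command to move; the robot and the scene stay as the last step left them, time stands still between calls to the robot, and variables do not carry over. Pictures are saved under pics/ and viewed, and the job is handed in when it is done.

```bash
mkdir -p pics
python3 - <<'E'
from workcell import bot
import cv2
for n in ["scene","top","wrist"]:
    c=bot.camera(n); cv2.imwrite(f"pics/{n}0.png",c["color"][:,:,::-1]); print(n,c["fx"],c["fy"],c["cx"],c["cy"],c["rvec"],c["tvec"])
print(bot.get_obs())
E
```

```text
scene 469.18091807327113 469.18091807327113 318.79633113630524 238.04164515338755 [ 1.433938    2.04548606 -0.96333666] [ 0.14845219 -0.24794974  1.51769857]
top 542.6575340985456 542.6575340985456 316.5689486723701 240.95822571336817 [ 2.17134389 -2.12966254  0.16801852] [-0.02261816  0.46985135  1.33253059]
wrist 361.12127213507137 361.12127213507137 319.93496351432634 235.38499379613145 [-2.29645537 -1.78458551 -0.24973193] [-0.49839337 -0.03462875  0.3779667 ]
{'clock': 0.15, 'joint_pos': array([1.32197151e+00, 2.41225126e-01, 4.06003566e-03, 1.33520806e+00,
       1.84682512e-05, 1.57078949e+00]), 'joint_vel': array([-0.00194169, -0.00187604,  0.00364399, -0.0012712 , -0.00058899,
       -0.00086601]), 'tau': array([ 8.25036841e-04, -3.72634470e+01,  2.52638984e+01,  1.23638127e-02,
        6.88736372e-05,  5.40303674e-06]), 'eef_pos': array([0.12301152, 0.48414762, 0.23063492]), 'tool_rot': array([ 0.70219383, -0.08781933,  0.087668  , -0.70108909]), 'ft_force': array([-0.07472803,  0.30410298, -0.27156536]), 'ft_torque': array([ 0.01284005,  0.0130315 , -0.0228347 ]), 'grip_width': 0.08541005875288474}
```

View pics/scene0.png

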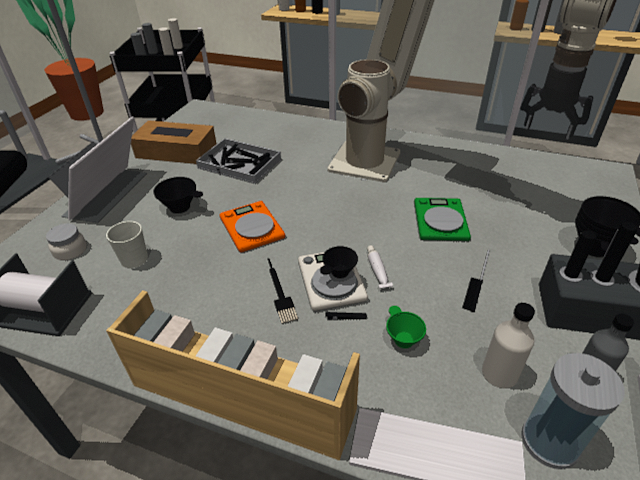

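View pics/top0.png

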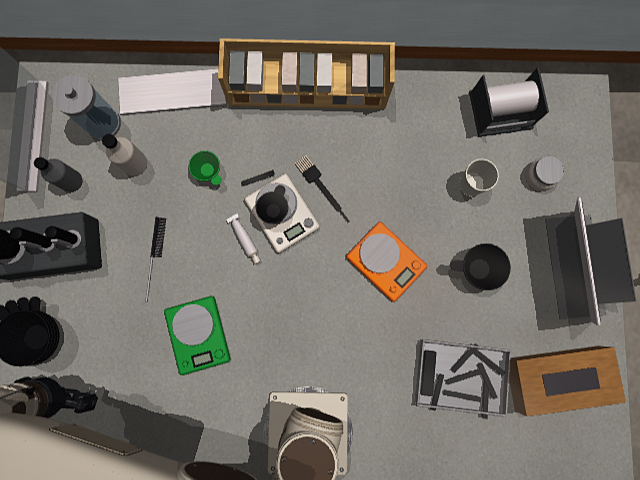

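View pics/wrist0.png

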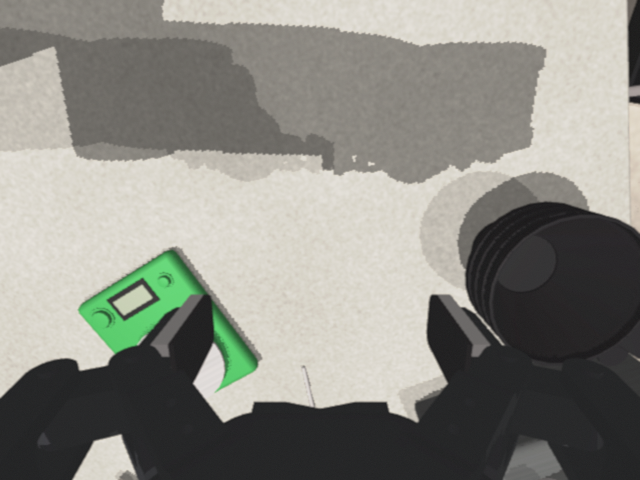

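The scale candidates in the top view are the white one at (282,213), the orange at (387,262) and the green at (197,335). The white one matches the description: it has the black bowl at (271,207) and its tab at about (283,195). The green bowl at (205,167) is a look-alike. I'll confirm this in an enlarged crop.

```bash
cat > h.py <<'E'
import numpy as np, cv2
from workcell import bot
def cam(n):
    c=bot.camera(n); R=cv2.Rodrigues(np.array(c["rvec"],float))[0]; c["R"]=R; c["t"]=np.array(c["tvec"],float).ravel()
    c["K"]=np.array([[c["fx"],0,c["cx"]],[0,c["fy"],c["cy"]],[0,0,1]]); c["bgr"]=np.ascontiguousarray(c["color"][:,:,::-1]); return c
def ray(c,uv,z):
    uv=np.atleast_2d(np.array(uv,float)); d=np.c_[(uv[:,0]-c["cx"])/c["fx"],(uv[:,1]-c["cy"])/c["fy"],np.ones(len(uv))]@c["R"]
    o=-c["R"].T@c["t"]; s=(z-o[2])/d[:,2]; return o+s[:,None]*d
def proj(c,P):
    P=np.atleast_2d(P)@c["R"].T+c["t"]; return np.c_[c["fx"]*P[:,0]/P[:,2]+c["cx"],c["fy"]*P[:,1]/P[:,2]+c["cy"]]
E
python3 - <<'E'
from h import *
c=cam("top"); s=cam("scene")
cv2.imwrite("pics/top1.png",cv2.resize(c["bgr"][160:260,225:345],None,fx=6,fy=6,interpolation=cv2.INTER_CUBIC))
cv2.imwrite("pics/scene1.png",cv2.resize(s["bgr"][230:330,280:400],None,fx=6,fy=6,interpolation=cv2.INTER_CUBIC))
print(ray(c,[[282,213]],.03), -c["R"].T@c["t"], -s["R"].T@s["t"])
E
```

```text
[[0.54094341 0.07572672 0.03      ]] [ 2.71786135e-01 -1.27161508e-03  1.38673730e+00] [1.27746577 0.33975623 0.79973307]
```

View pics/top1.png

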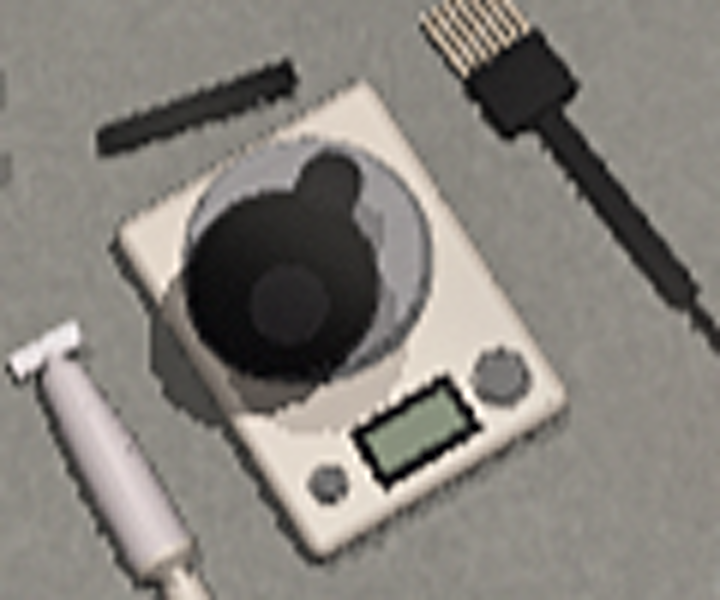

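View pics/scene1.png

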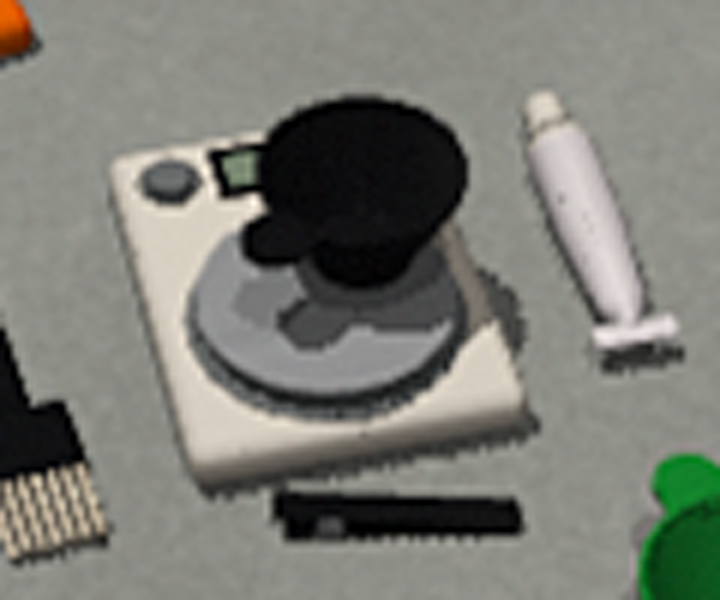

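```bash
cat >> h.py <<'E'
from scipy.optimize import least_squares
def circ(P,r=None,it=6,tol=.0025):
    P=P[:,:2]; m=np.ones(len(P),bool)
    c=P.mean(0); rr=r or .04
    for i in range(it):
        if r: f=lambda p: np.hypot(*(P[m]-p).T)-r; s=least_squares(f,c,loss="soft_l1",f_scale=.001); c=s.x
        else: f=lambda p: np.hypot(*(P[m]-p[:2]).T)-p[2]; s=least_squares(f,[*c,rr],loss="soft_l1",f_scale=.001); c=s.x[:2]; rr=s.x[2]
        m=abs(np.hypot(*(P-c).T)-rr)<tol
    return c,rr,m.sum(),len(P)
def big(mask,near=None):
    cs,_=cv2.findContours(mask.astype(np.uint8),cv2.RETR_EXTERNAL,cv2.CHAIN_APPROX_NONE); return cs
E
python3 - <<'E'
from h import *
c=cam("top"); x0,y0,f=225,160,8
im=cv2.resize(c["bgr"][y0:260,x0:345],None,fx=f,fy=f,interpolation=cv2.INTER_CUBIC)
hsv=cv2.cvtColor(im,cv2.COLOR_BGR2HSV); v=hsv[...,2].astype(int); s=hsv[...,1].astype(int)
def px(p): return (np.array(p,float).reshape(-1,2)+.5)/f-.5+[x0,y0]
for name,m in [("dark",v<62),("gray",(s<32)&(v>70)&(v<175)),("white",v>190)]:
    for k in big(m):
        a=cv2.contourArea(k)
        if a<800: continue
        M=cv2.moments(k); print(name,a,px([M["m10"]/M["m00"],M["m01"]/M["m00"]]),cv2.boundingRect(k))
        if name=="dark" and a>20000: 
            P=ray(c,px(k),.083); print("bowl",circ(P),circ(P,.04))
E
```

```text
dark 12662.5 [[293.77386229 231.5137899 ]] (470, 503, 171, 149)
dark 55777.5 [[272.23075856 206.18858616]] (244, 205, 260, 312)
bowl (array([0.54368823, 0.09875539]), np.float64(0.03926020444048781), np.int64(643), 837) (array([0.54361129, 0.09860844]), 0.04, np.int64(663), 837)
dark 10135.0 [[257.73115236 177.80941251]] (130, 81, 266, 126)
dark 26868.5 [[320.22504551 185.38173147]] (617, 40, 343, 427)
bowl (array([ 0.91579366, -0.4508462 ]), np.float64(0.540416064056711), np.int64(381), 1041) (array([ 0.60425   , -0.05106834]), 0.04, np.int64(116), 1041)
gray 62175.0 [[332.89399779 178.36431276]] (682, 0, 278, 441)
gray 637890.5 [[279.61925674 213.09141974]] (0, 0, 960, 800)
white 1083.0 [[255.59431748 257.43040166]] (229, 758, 46, 42)
white 15918.0 [[242.11423389 233.87252769]] (15, 429, 231, 323)
white 7120.5 [[251.69196773 198.97603603]] (164, 237, 116, 159)
white 86349.5 [[292.13249244 221.74485485]] (317, 113, 433, 619)
```

Run:
```python
from h import *
c=cam("top"); x0,y0,f=225,160,8
im=cv2.resize(c["bgr"][y0:260,x0:345],None,fx=f,fy=f,interpolation=cv2.INTER_CUBIC).astype(int)
rb=im[...,2]-im[...,0]; v=im.max(2)
for n,(a,b) in dict(pan=(390,250),pan2=(255,160),panbowlshadow=(370,240),table=(100,50),house=(460,250),hshadow=(350,400),tare=(500,375),pw=(328,485)).items():
    print(n,im[int(b*8/6),int(a*8/6)])
def px(p): return (np.array(p,float).reshape(-1,2)+.5)/f-.5+[x0,y0]
# housing mask = warm & bright ; holes
m=(rb>8)&(v>150)
cv2.imwrite("pics/m.png",m.astype(np.uint8)*255)
cs,h=cv2.findContours(m.astype(np.uint8),cv2.RETR_CCOMP,cv2.CHAIN_APPROX_NONE)
for k in cs:
    a=cv2.contourArea(k)
    if a>800:
        M=cv2.moments(k); u=px([M["m10"]/M["m00"],M["m01"]/M["m00"]]); print(a,u,cv2.boundingRect(k),ray(c,u,.0295))
```

```text
pan [154 155 160]
pan2 [154 153 155]
panbowlshadow [84 86 87]
table [133 139 141]
house [199 212 222]
hshadow [174 184 197]
tare [118 119 122]
pw [121 121 121]
1710.0 [[255.36970029 257.06442495]] (224, 750, 55, 50) [[0.42689023 0.13950397 0.0295    ]]
20489.0 [[243.41503571 236.82015248]] (17, 455, 236, 307) [[0.47773895 0.17146001 0.0295    ]]
9499.5 [[252.15144766 198.23047595]] (161, 210, 153, 193) [[0.57785029 0.15297982 0.0295    ]]
96138.5 [[291.88025923 220.75469039]] (312, 104, 444, 633) [[0.52151119 0.05012083 0.0295    ]]
2193.5 [[279.32990939 240.37811052]] (410, 620, 56, 55) [[0.470492   0.08053987 0.0295    ]]
15044.0 [[293.75828957 231.47460782]] (465, 497, 181, 161) [[0.49402206 0.04467364 0.0295    ]]
4798.0 [[308.10883007 222.58467938]] (629, 461, 80, 83) [[0.51764164 0.00880828 0.0295    ]]
831.5 [[298.469771   166.75792995]] (558, 14, 66, 87) [[0.66331388 0.03669425 0.0295    ]]
984.0 [[307.25633045 163.02743902]] (629, 0, 59, 61) [[0.67374135 0.01425432 0.0295    ]]
```

View pics/m.png

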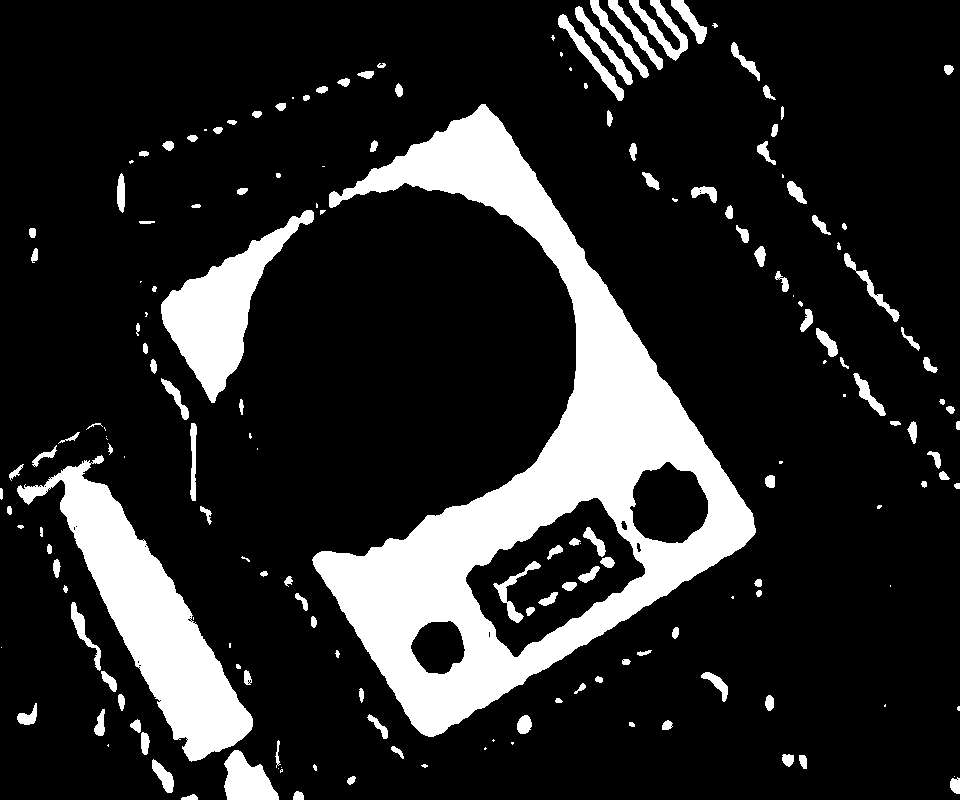

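```bash
cat >> h.py <<'E'
def pan(c,box=(225,160,345,260),f=8,g=(.556,.087)):
    x0,y0,x1,y1=box
    im=cv2.resize(c["bgr"][y0:y1,x0:x1],None,fx=f,fy=f,interpolation=cv2.INTER_CUBIC).astype(int)
    m=(im[...,2]-im[...,0]>8)&(im.max(2)>150)
    cs,_=cv2.findContours(m.astype(np.uint8),cv2.RETR_LIST,cv2.CHAIN_APPROX_NONE)
    k=np.vstack([k for k in cs if cv2.contourArea(k)>3000]).reshape(-1,2)
    P=ray(c,(k+.5)/f-.5+[x0,y0],.036)[:,:2]; g=np.array(g)
    for i in range(8):
        d=np.hypot(*(P-g).T); n=abs(d-.05)<.003*(1+(i<4)); s=least_squares(lambda p:np.hypot(*(P[n]-p).T)-.05,g,loss="soft_l1",f_scale=.0007); g=s.x
    return g,n.sum(),np.std(np.hypot(*(P[n]-g).T))
E
python3 - <<'E'
from h import *
c=cam("top")
for g in [(.556,.087),(.55,.092)]: print(pan(c,g=g))
o=bot.get_obs(); print(o["ft_force"]); 
from scipy.spatial.transform import Rotation as R
print(R.from_quat(o["tool_rot"]).as_matrix())
E
```

```text
(array([0.5670637 , 0.08879674]), np.int64(438), np.float64(0.0010486253844600025))
(array([0.5592897 , 0.09606996]), np.int64(223), np.float64(0.0011925921225889476))
[ 0.18530155 -0.04182031 -0.11703735]
[[ 9.69210749e-01 -7.70720795e-06  2.46232663e-01]
 [-2.46232654e-01 -3.01244594e-04  9.69210704e-01]
 [ 6.67063500e-05 -9.99999955e-01 -2.93867265e-04]]
```

Run:
```python
from h import *
c=cam("top"); print(ray(c,[[276.2,203.8]],.036))
w=cam("wrist"); o=-w["R"].T@w["t"]; e=bot.get_obs()["eef_pos"]; print("wcam",o, "rel",o-e, "axes",w["R"]); print(ray(w,[[320,240],[320,0],[320,400]],0.05))
```

```text
[[0.5632259  0.09075969 0.036     ]]
wcam [0.05428158 0.50155265 0.37250912] rel [-0.06883941  0.01697554  0.14123711] axes [[ 2.47239365e-01  9.68954394e-01 -2.81848078e-04]
 [ 9.31070204e-01 -2.37492236e-01  2.76957964e-01]
 [ 2.68292699e-01 -6.87373313e-02 -9.60881994e-01]]
[[ 0.14868735  0.47743278  0.05      ]
 [-0.04137705  0.52591971  0.05      ]
 [ 0.32197003  0.43322701  0.05      ]]
```

```bash
python3 -m handwheel '[[1.5,-0.2,-0.8,0,0,0],[3.3,-0.3,-1.9,0,0,0],[5.2,-0.4,-3,0,0,0],[7.1,-0.5,-4.1,0,0,0],[9.1,-0.6,-5.2,0,0,0]]' -1; python3 -c "
from workcell import bot;print(bot.get_obs()['joint_pos'])"
```

```text
clock: 1.12
eef_pos: [0.3126, 0.3014, 0.2467]
tool_rot: [-0.701, 0.087, -0.088, 0.702]
ft_force: [0.6, 1.4, -0.6]
grip_width: 0.0003
[ 7.67076033e-01  1.02766517e-01 -1.23030402e-01  1.34397933e+00
  4.68079836e-05  1.01525563e+00]
```

```bash
python3 -m handwheel '[[1.9,0,-1.1,0,-1,0],[3.8,0,-2.2,0,-2,0],[5.7,0,-3.3,0,-3,0],[7.4,0,-4.2,0,-4,0],[8.5,0,-4.8,0,-5,0]]'; python3 -m handwheel '[[0,0,0,0,-1,0],[0,0,0,0,-2,0],[0,0,0,0,-3,0],[0,0,0,0,-4,0],[0,0,0,0,-5,0]]'; python3 -m handwheel '[[0,0,0,0,-1,0],[0,0,0,0,-2,0],[0,0,0,0,-3,0],[0,0,0,0,-4,0],[0,0,0,0,-5,0]]'; python3 -m handwheel '[[0,0,0,0,-1,0],[0,0,0,0,-2,0],[0,0,0,0,-2.2,0],[0,0,0,0,-2.2,0],[0,0,0,0,-2.2,0]]';  python3 - <<'E'
from h import *
from scipy.spatial.transform import Rotation as R
w=cam("wrist"); cv2.imwrite("pics/w1.png",w["bgr"]); o=bot.get_obs(); print(o["joint_pos"],o["ft_force"]); print(R.from_quat(o["tool_rot"]).as_matrix().round(3))
E
```

```text
clock: 1.75
eef_pos: [0.4895, 0.1321, 0.2463]
tool_rot: [0.675, 0.21, -0.209, -0.675]
ft_force: [0.1, 0.5, 0.4]
grip_width: -0.0002
clock: 2.38
eef_pos: [0.488, 0.1339, 0.2463]
tool_rot: [-0.523, -0.476, 0.476, 0.523]
ft_force: [-0.0, -0.2, 0.3]
grip_width: 0.0001
clock: 3.0
eef_pos: [0.488, 0.1339, 0.2463]
tool_rot: [0.273, 0.652, -0.652, -0.273]
ft_force: [-0.4, -0.3, 0.3]
grip_width: 0.0001
clock: 3.62
eef_pos: [0.488, 0.134, 0.2463]
tool_rot: [0.146, 0.692, -0.692, -0.146]
ft_force: [-0.5, 0.9, -0.6]
grip_width: 0.0002
[ 2.67896364e-01  2.46778019e-01  5.21253643e-02  1.37617337e+00
 -1.97118347e-05 -2.45769789e+00] [0.97985681 0.28139254 0.32236631]
[[-0.915 -0.    -0.404]
 [ 0.404 -0.    -0.915]
 [ 0.    -1.     0.   ]]
```

View pics/w1.png

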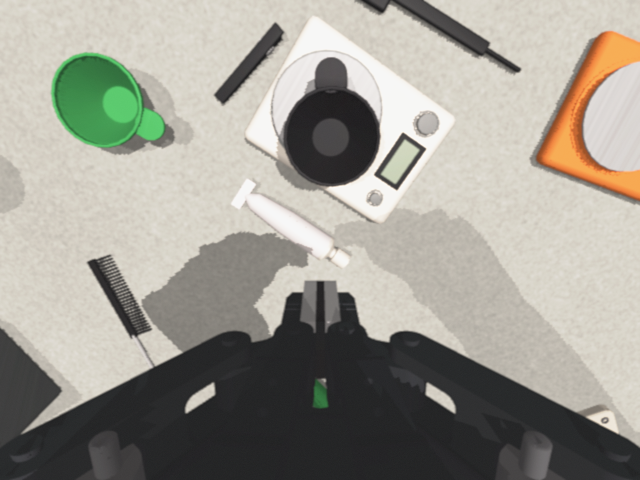

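```bash
cat >> h.py <<'E'
def panfit(c,roi,g,f=4,tol=.002,lo=20,hi=60):
    "RANSAC-like: vote for circle centre r=.05 at z=.036 from Canny edges"
    x0,y0,x1,y1=roi
    im=cv2.resize(c["bgr"][y0:y1,x0:x1],None,fx=f,fy=f,interpolation=cv2.INTER_CUBIC); gy=cv2.GaussianBlur(im,(0,0),2)
    e=np.max([cv2.Canny(gy[...,i],lo,hi) for i in range(3)],axis=0)
    k=np.argwhere(e>0)[:,::-1]; P=ray(c,(k+.5)/f-.5+[x0,y0],.036)[:,:2]
    best=(0,None)
    for dx in np.arange(-.02,.0201,.001):
        for dy in np.arange(-.02,.0201,.001):
            q=np.array(g)+[dx,dy]; n=(abs(np.hypot(*(P-q).T)-.05)<.001).sum()
            if n>best[0]: best=(n,q)
    q=best[1]
    for i in range(6):
        n=abs(np.hypot(*(P-q).T)-.05)<tol; q=least_squares(lambda p:np.hypot(*(P[n]-p).T)-.05,q,loss="soft_l1",f_scale=.0005).x
    a=np.degrees(np.arctan2(P[n][:,1]-q[1],P[n][:,0]-q[0])); return q,best[0],n.sum(),np.histogram(a,12,(-180,180))[0],e
def bowlfit(c,roi,g,z=.083,th=75,f=4):
    x0,y0,x1,y1=roi
    im=cv2.resize(c["bgr"][y0:y1,x0:x1],None,fx=f,fy=f,interpolation=cv2.INTER_CUBIC); m=(im.max(2)<th).astype(np.uint8)
    cs,_=cv2.findContours(m,cv2.RETR_LIST,cv2.CHAIN_APPROX_NONE); k=max(cs,key=cv2.contourArea).reshape(-1,2)
    P=ray(c,(k+.5)/f-.5+[x0,y0],z)[:,:2]; q=circ(P); q2=circ(P,.04); d=np.hypot(*(P-q2[0]).T); t=P[d>.055]; t=t.mean(0)-q2[0] if len(t) else [0,0]
    return q,q2,"tab dir",np.degrees(np.arctan2(t[1],t[0]))
E
python3 - <<'E'
from h import *
w=cam("wrist"); r=(230,0,470,230)
p=panfit(w,r,(.563,.09)); print(p[:4]); 
print(bowlfit(w,(265,30,400,200),None,th=60))
im=cv2.resize(w["bgr"][0:230,230:470],None,fx=3,fy=3,interpolation=cv2.INTER_CUBIC)
for cen,rr,z,col in [(p[0],.05,.036,(0,0,255)),(bowlfit(w,(265,30,400,200),None,th=60)[1][0],.04,.083,(0,255,0))]:
    a=np.linspace(0,6.28,120); u=proj(w,np.c_[cen[0]+rr*np.cos(a),cen[1]+rr*np.sin(a),z+0*a]); 
    for q in u: cv2.circle(im,tuple(int(t) for t in ((q-[230,0]+.5)*3)),1,col,-1)
for n,(u) in dict(tare=(427,124),pw=(375,198)).items(): print(n,ray(w,[u],.0295))
cv2.imwrite("pics/w1c.png",im)
E
```

```text
(array([0.56696567, 0.09159307]), np.int64(1482), np.int64(1938), array([  0, 103, 197, 238, 211, 203, 356, 329, 228,  73,   0,   0]))
((array([0.54325928, 0.09822866]), np.float64(0.037253978083749244), np.int64(1104), 1104), (array([0.54105052, 0.10095157]), 0.04, np.int64(591), 1104), 'tab dir', np.float64(0.0))
tare [[0.5165772  0.00971253 0.0295    ]]
pw [[0.47052563 0.08074197 0.0295    ]]
```

View pics/w1c.png

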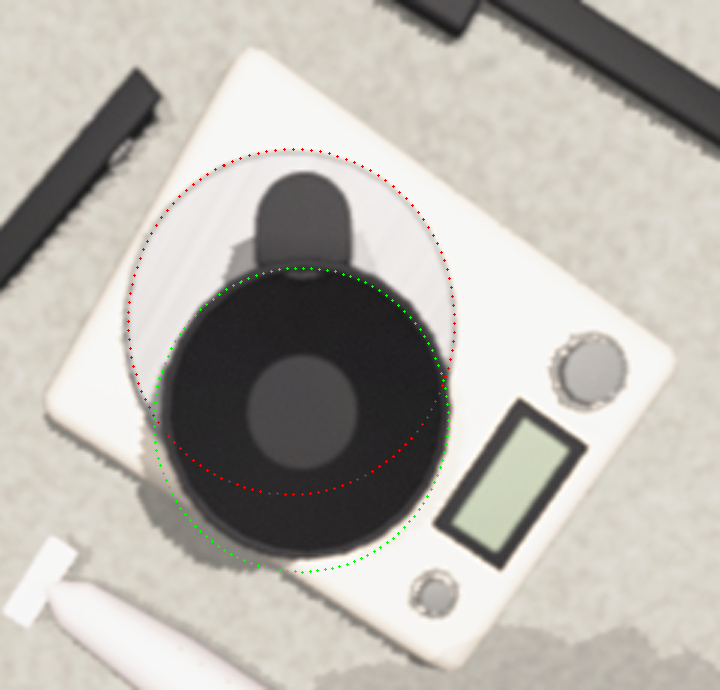

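```bash
python3 -m handwheel '[[0,1.3,0.3,0,-0.4,0],[-0.1,3.2,0.6,0,-0.7,0],[-0.1,5,0.74,0,-0.7,0],[-0.1,5.8,0.74,0,-0.7,0],[-0.1,5.8,0.74,0,-0.7,0]]';  python3 - <<'E'
from h import *
from scipy.spatial.transform import Rotation as R
w=cam("wrist"); cv2.imwrite("pics/w2.png",w["bgr"]); o=bot.get_obs(); print(o["ft_force"]); print(R.from_quat(o["tool_rot"]).as_matrix().round(3))
p=o["eef_pos"]; print(p, proj(w,[p,p+[.0105,-.003,0]]))
E
```

```text
clock: 4.35
eef_pos: [0.4813, 0.1156, 0.0997]
tool_rot: [-0.102, -0.699, 0.7, 0.105]
ft_force: [0.3, 0.5, -0.1]
grip_width: 0.0004
[ 0.88367225 -0.40239259  0.2418909 ]
[[-0.957 -0.001 -0.289]
 [ 0.289 -0.    -0.957]
 [ 0.001 -1.     0.001]]
[0.48260933 0.11592378 0.10112853] [[317.19723966 299.39266952]
 [316.72013977 275.51698242]]
```

View pics/w2.png

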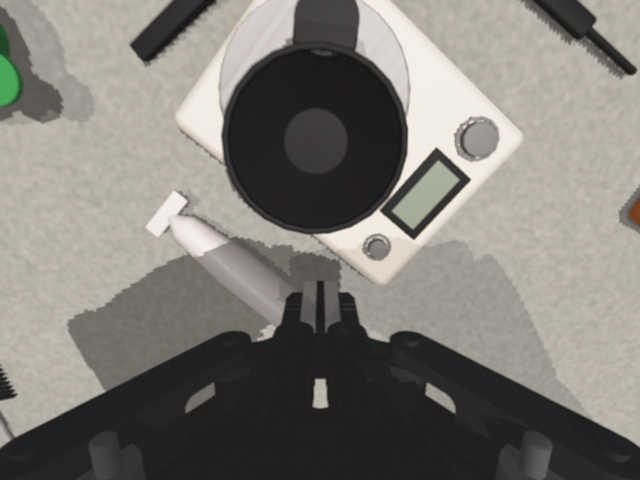

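```bash
cat >> h.py <<'E'
def bf(c,box,th=62):
    x0,y0,x1,y1=box; f=3
    im=cv2.resize(c["bgr"][y0:y1,x0:x1],None,fx=f,fy=f,interpolation=cv2.INTER_CUBIC); m=(im.max(2)<th).astype(np.uint8)
    m=cv2.morphologyEx(m,cv2.MORPH_OPEN,np.ones((7,7),np.uint8))
    cs,_=cv2.findContours(m,cv2.RETR_EXTERNAL,cv2.CHAIN_APPROX_NONE); k=max(cs,key=cv2.contourArea).reshape(-1,2)
    P=ray(c,(k+.5)/f-.5+[x0,y0],.084); q=circ(P,tol=.0015); return q
E
python3 -m handwheel '[[0,0.4,0,0,0,0],[0,0.9,0,0,0,0],[0,1.35,0,0,0,0],[0,1.35,0,0,0,0],[0,1.35,0,0,0,0]]';python3 - <<'E'
from h import *
w=cam("wrist"); cv2.imwrite("pics/w3.png",w["bgr"]); o=bot.get_obs(); print(o["eef_pos"])
for th in (45,60,70): print(bf(w,(150,0,500,300),th))
p=o["eef_pos"]; print(proj(w,[p,p+[.0105,-.003,0]]))
E
```

```text
clock: 5.03
eef_pos: [0.4829, 0.1161, 0.0676]
tool_rot: [-0.103, -0.7, 0.7, 0.103]
ft_force: [1.0, -0.7, -0.9]
grip_width: 0.0
[0.48313037 0.1160792  0.06779329]
(array([0.54326134, 0.09844374]), np.float64(0.03656977843975836), np.int64(1899), 1899)
(array([0.54329441, 0.09848057]), np.float64(0.03862687206751133), np.int64(1918), 2548)
(array([0.54316509, 0.09853779]), np.float64(0.038641949415938806), np.int64(1690), 2645)
[[318.62531912 300.14970795]
 [318.19658789 276.48011041]]
```

View pics/w3.png

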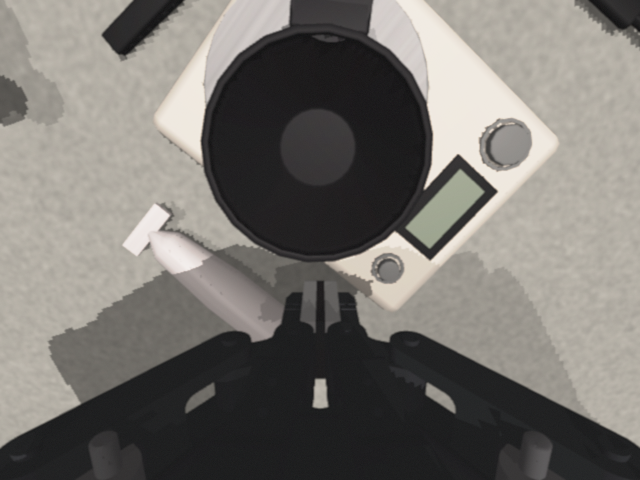

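```bash
python3 -m handwheel '[[-0.2,0,0,0,0,0],[-0.35,0,0,0,0,0],[-0.45,0,0,0,0,0],[-0.55,0,0,0,0,0],[-0.65,0,0,0,0,0]]'; python3 -m handwheel '[[-0.1,0,0,0,0,0],[-0.2,0,0,0,0,0],[-0.3,0,0,0,0,0],[-0.35,0,0,0,0,0],[-0.35,0,0,0,0,0]]';python3 - <<'E'
from h import *
w=cam("wrist"); cv2.imwrite("pics/w4.png",w["bgr"]); o=bot.get_obs(); print(o["eef_pos"])
for th in (45,60): print(bf(w,(150,0,500,300),th))
E
```

```text
clock: 5.7
eef_pos: [0.4985, 0.1112, 0.0675]
tool_rot: [-0.103, -0.7, 0.7, 0.103]
ft_force: [-0.8, 0.1, 0.7]
grip_width: 0.0003
clock: 6.32
eef_pos: [0.5069, 0.1088, 0.0675]
tool_rot: [-0.103, -0.7, 0.7, 0.103]
ft_force: [-0.2, 0.6, 0.7]
grip_width: -0.0002
[0.50682566 0.10876699 0.0675216 ]
(array([0.55463116, 0.09622973]), np.float64(0.03687773413988628), np.int64(1744), 1919)
(array([0.55439094, 0.0965262 ]), np.float64(0.037459473677033624), np.int64(2003), 2489)
```

View pics/w4.png

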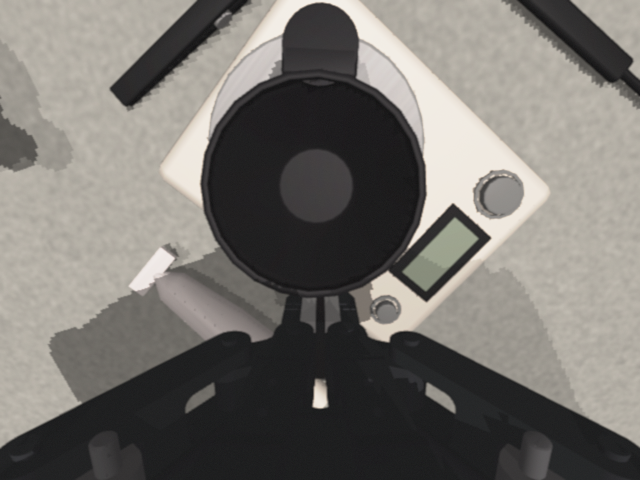

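```bash
python3 -m handwheel '[[-0.1,0,0,0,0,0],[-0.2,0,0,0,0,0],[-0.3,0,0,0,0,0],[-0.4,0,0,0,0,0],[-0.4,0,0,0,0,0]]'
python3 - <<'E'
from h import *
w=cam("wrist"); cv2.imwrite("pics/w5.png",w["bgr"]); o=bot.get_obs(); print(o["eef_pos"])
for th in (45,60): print(bf(w,(150,0,500,300),th))
E
python3 -m handwheel '[[0.08,0,0,0,0,0],[0.16,0,0,0,0,0],[0.24,0,0,0,0,0],[0.32,0,0,0,0,0],[0.42,0,0,0,0,0]]'; python3 -m handwheel '[[0.1,0,0,0,0,0],[0.2,0,0,0,0,0],[0.2,0,0,0,0,0],[0.2,0,0,0,0,0],[0.2,0,0,0,0,0]]'
python3 - <<'E'
from h import *
w=cam("wrist"); cv2.imwrite("pics/w6.png",w["bgr"]); o=bot.get_obs(); print(o["eef_pos"])
for th in (45,60): print(bf(w,(150,0,500,300),th))
E
```

```text
clock: 7.0
eef_pos: [0.5167, 0.1058, 0.0676]
tool_rot: [0.103, 0.7, -0.7, -0.103]
ft_force: [0.3, -0.5, -0.6]
grip_width: -0.0
[0.5165302  0.10585909 0.06753378]
(array([0.56442832, 0.09473133]), np.float64(0.03682715615196037), np.int64(1864), 2120)
(array([0.56452335, 0.09470745]), np.float64(0.03714570728087819), np.int64(1607), 2116)
clock: 7.68
eef_pos: [0.5061, 0.109, 0.0676]
tool_rot: [0.103, 0.7, -0.7, -0.103]
ft_force: [0.1, -0.7, 1.2]
grip_width: 0.0001
clock: 8.3
eef_pos: [0.5016, 0.1104, 0.0676]
tool_rot: [0.103, 0.7, -0.7, -0.103]
ft_force: [-0.0, 1.1, 0.5]
grip_width: -0.0
[0.50161965 0.11037358 0.06755956]
(array([0.56013442, 0.09530106]), np.float64(0.03658765041439929), np.int64(1876), 1876)
(array([0.56020783, 0.09536319]), np.float64(0.03860840271153646), np.int64(2000), 2075)
```

View pics/w6.png

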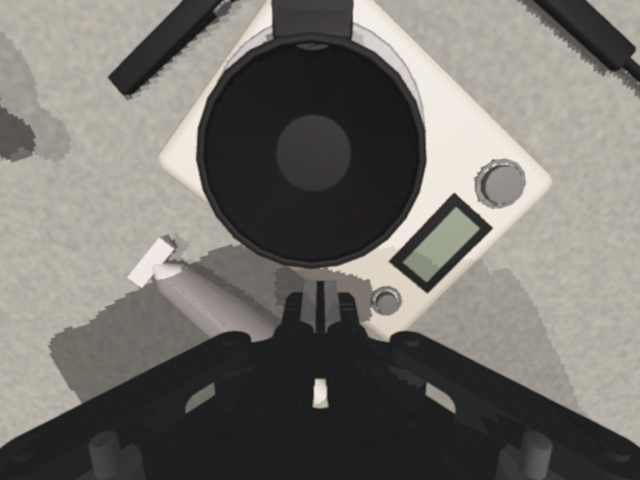

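```bash
python3 -m handwheel '[[0,0,-0.3,0,0.4,0],[0,0,-0.58,0,0.8,0],[-0.11,0,-0.58,0,1.17,0],[-0.11,0,-0.58,0,1.17,0],[-0.11,0,-0.58,0,1.17,0]]'
python3 - <<'E'
from h import *
from scipy.spatial.transform import Rotation as R
w=cam("wrist"); o=bot.get_obs(); print(o["eef_pos"],R.from_quat(o["tool_rot"]).as_matrix().round(3).tolist())
b=bf(w,(150,0,500,300),45)[0]; print(b)
d=np.append(b,0)-o["eef_pos"]; print(R.from_quat(o["tool_rot"]).inv().apply(d))
print(R.from_quat(o["tool_rot"]).inv().apply(np.append(np.array([.567,.0916])-b,0)))
q=panfit(w,(100,0,520,300),(.567,.0916),f=2); print(q[:4])
E
```

```text
clock: 8.98
eef_pos: [0.5082, 0.1234, 0.0675]
tool_rot: [-0.174, -0.685, 0.685, 0.174]
ft_force: [-0.2, 0.4, -0.3]
grip_width: 0.0
[0.5081687  0.12336865 0.06748529] [[-0.879, -0.0, -0.476], [0.476, -0.0, -0.879], [0.0, -1.0, 0.0]]
[0.56014785 0.09529716]
[-5.90882138e-02  6.74735543e-02 -8.67789464e-05]
[-7.78593340e-03 -1.54701346e-06 -1.26866021e-05]
(array([0.56617117, 0.09263988]), np.int64(1315), np.int64(1695), array([  0,  43, 216, 395, 291,   0, 379, 305,  66,   0,   0,   0]))
```

```bash
python3 -m handwheel '[[-0.15,0,0,0,0,0],[-0.27,0,0,0,0,0],[-0.36,0,0,0,0,0],[-0.45,0,0,0,0,0],[-0.54,0,0,0,0,0]]'; python3 -m handwheel '[[-0.09,0,0,0,0,0],[-0.18,0,0,0,0,0],[-0.26,0,0,0,0,0],[-0.3,0,0,0,0,0],[-0.3,0,0,0,0,0]]'; python3 -m handwheel '[[0.08,0,0,0,0,0],[0.16,0,0,0,0,0],[0.24,0,0,0,0,0],[0.32,0,0,0,0,0],[0.42,0,0,0,0,0]]'; python3 -m handwheel '[[0.1,0,0,0,0,0],[0.25,0,0,0,0,0],[0.4,0,0,0,0,0],[0.5,0,0,0,0,0],[0.5,0,0,0,0,0]]'
python3 - <<'E'
from h import *
from scipy.spatial.transform import Rotation as R
w=cam("wrist"); o=bot.get_obs(); cv2.imwrite("pics/w7.png",w["bgr"])
b=bf(w,(150,0,500,300),45); print(b)
print(panfit(w,(100,0,520,300),(.567,.0916),f=2)[:4])
E
```

```text
clock: 9.65
eef_pos: [0.5203, 0.117, 0.0675]
tool_rot: [0.174, 0.685, -0.685, -0.174]
ft_force: [-0.5, 0.3, -0.4]
grip_width: 0.0
clock: 10.28
eef_pos: [0.5268, 0.1134, 0.0675]
tool_rot: [-0.174, -0.685, 0.685, 0.174]
ft_force: [-0.0, -0.2, -0.8]
grip_width: 0.0
clock: 10.9
eef_pos: [0.5174, 0.1186, 0.0676]
tool_rot: [-0.174, -0.685, 0.685, 0.174]
ft_force: [-0.1, -0.8, -0.0]
grip_width: 0.0001
clock: 11.52
eef_pos: [0.5064, 0.1245, 0.0676]
tool_rot: [-0.174, -0.685, 0.685, 0.174]
ft_force: [-0.7, -0.4, 0.6]
grip_width: 0.0001
(array([0.56674415, 0.09138619]), np.float64(0.03653270039471529), np.int64(1925), 1925)
(array([0.56634664, 0.09164727]), np.int64(1725), np.int64(2086), array([169, 158, 179, 206, 142, 313, 198, 136, 146, 164, 140, 135]))
```

View pics/w7.png

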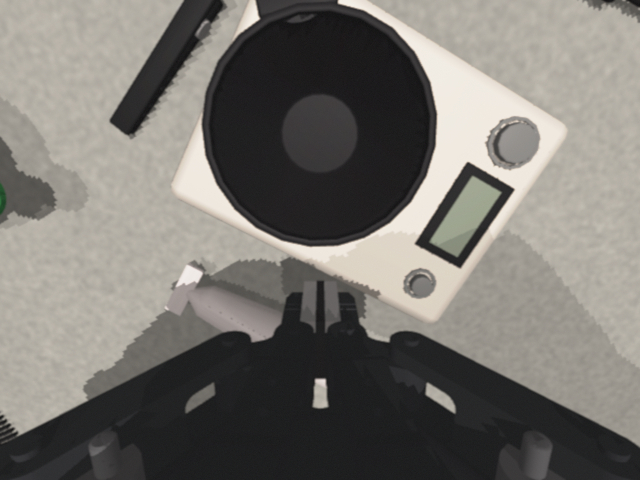

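```bash
python3 -m handwheel '[[0.1,-0.8,0,0,0,0],[0.1,-2.2,0,0,0,0],[0,-3.6,0,0,0,0],[0,-4.6,0,0,0,0],[0,-5,0,0,0,0]]'
python3 - <<'E'
from h import *
w=cam("wrist"); cv2.imwrite("pics/w8.png",w["bgr"])
print(bf(w,(200,0,450,260),45)); print(bf(w,(200,0,450,260),60))
q=panfit(w,(180,0,500,260),(.567,.0916),f=4);print(q[:4])
c=cam("top"); cv2.imwrite("pics/t8.png",cv2.resize(c["bgr"][140:260,225:345],None,fx=5,fy=5)); print(panfit(c,(225,160,345,260),(.567,.0916))[:4])
E
```

```text
clock: 12.2
eef_pos: [0.5076, 0.1246, 0.1942]
tool_rot: [0.175, 0.686, -0.685, -0.173]
ft_force: [-0.7, 0.0, -0.8]
grip_width: -0.0002
(array([0.56666892, 0.08818561]), np.float64(0.03383726436682834), np.int64(467), 1638)
(array([0.56658639, 0.09122709]), np.float64(0.0369432968640407), np.int64(930), 969)
(array([0.56578169, 0.09444988]), np.int64(2073), np.int64(3176), array([253, 161, 199, 342, 193,  67, 363, 359, 248, 342, 248, 401]))
(array([0.56853684, 0.09324308]), np.int64(272), np.int64(379), array([69, 63, 70, 52, 43,  2, 53, 27,  0,  0,  0,  0]))
```

View pics/w8.png

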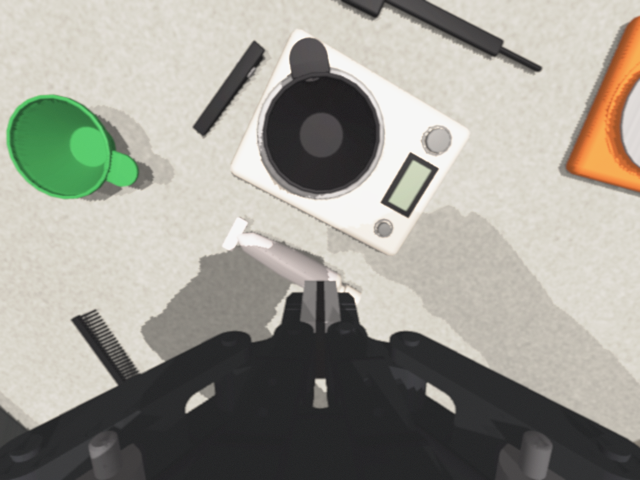

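View pics/t8.png

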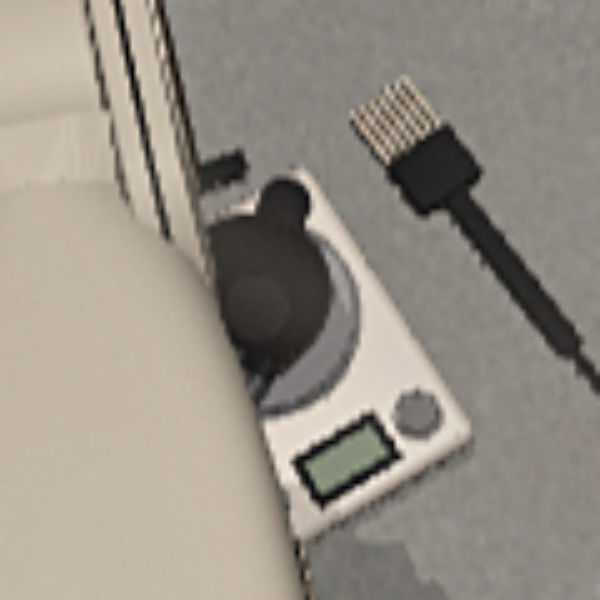

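Run:
```python
from h import *
w=cam("wrist")
im=cv2.resize(w["bgr"][20:220,220:460],None,fx=3,fy=3,interpolation=cv2.INTER_CUBIC)
for cen,rr,z,col in [((.567,.0916),.05,.036,(0,0,255)),((.5666,.0912),.04,.084,(0,255,0))]:
    a=np.linspace(0,6.28,120); u=proj(w,np.c_[cen[0]+rr*np.cos(a),cen[1]+rr*np.sin(a),z+0*a]); 
    for q in u: cv2.circle(im,tuple(int(t) for t in ((q-[220,20]+.5)*3)),1,col,-1)
cv2.imwrite("pics/w8c.png",im)
for n,u in dict(tare=(437.5,140),pw=(384,228.5)).items(): print(n,ray(w,[u],.0295))
```

```text
tare [[0.5166748  0.00959633 0.0295    ]]
pw [[0.47007508 0.08051776 0.0295    ]]
```

View pics/w8c.png

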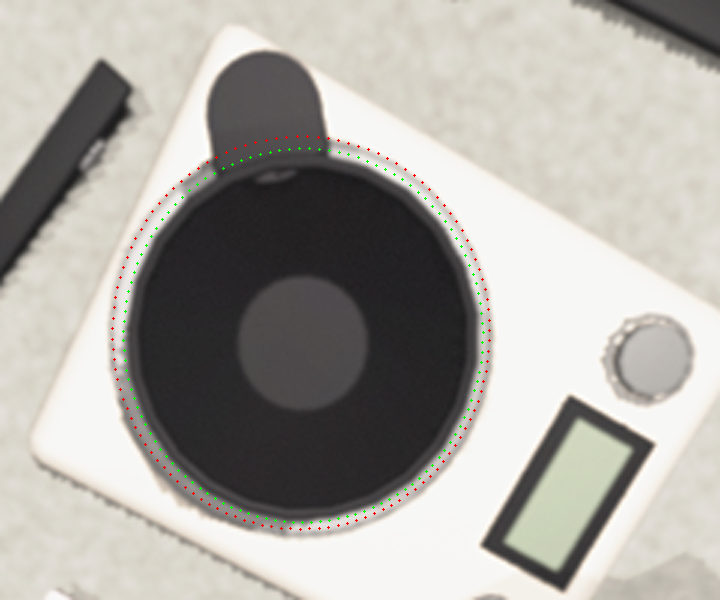

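```bash
python3 -m handwheel '[[-0.4,0,0.6,0,1,0],[-1,0,1.6,0,2,0],[-1.7,0,2.6,0,3,0],[-2.3,0,3.5,0,4,0],[-2.5,0,3.9,0,5,0]]'; python3 -m handwheel '[[0,0,0,0,1,0],[0,0,0,0,2,0],[0,0,0,0,3,0],[0,0,0,0,4,0],[0,0,0,0,4.3,0]]';  python3 -m handwheel '[[0,1,0,0,0,0],[0,2,0,0,0,0],[0,3,0,0,0,0],[0,4,0,0,0,0],[0,4.4,0,0,0,0]]'
python3 - <<'E'
from h import *
from scipy.spatial.transform import Rotation as R
w=cam("wrist"); o=bot.get_obs(); cv2.imwrite("pics/w9.png",w["bgr"]); s=cam("scene"); cv2.imwrite("pics/s9.png",cv2.resize(s["bgr"][180:330,230:430],None,fx=4,fy=4))
T=R.from_quat(o["tool_rot"]); print(o["eef_pos"],T.as_matrix().round(3).tolist(), T.inv().apply(np.array([.517,.0093,.0295])-o["eef_pos"])/.025)
E
```

```text
clock: 12.98
eef_pos: [0.5141, 0.0075, 0.1906]
tool_rot: [-0.448, -0.545, 0.547, 0.45]
ft_force: [0.5, 0.5, -0.0]
grip_width: 0.0004
clock: 13.6
eef_pos: [0.514, 0.0089, 0.1906]
tool_rot: [-0.617, -0.344, 0.346, 0.618]
ft_force: [-0.2, -0.1, 0.7]
grip_width: -0.0001
clock: 14.22
eef_pos: [0.5127, 0.0089, 0.0796]
tool_rot: [-0.616, -0.344, 0.347, 0.618]
ft_force: [0.7, -0.6, 1.0]
grip_width: 0.0001
[0.51267025 0.00890393 0.07933126] [[0.522, -0.006, -0.853], [0.853, -0.0, 0.522], [-0.003, -1.0, 0.005]] [ 0.11024915  1.99219296 -0.14935149]
```

View pics/w9.png

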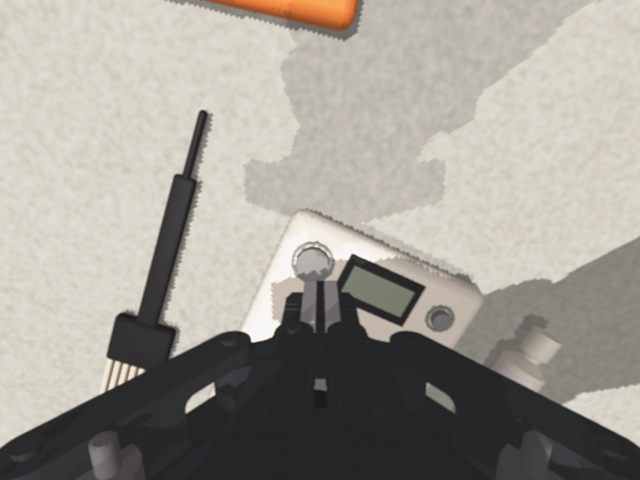

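View pics/s9.png

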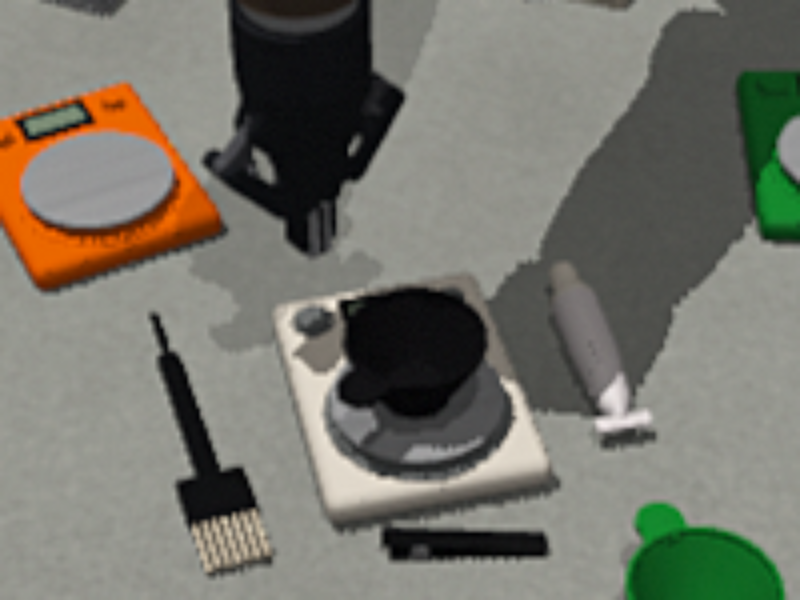

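```bash
python3 -m handwheel '[[0.1,0.5,-0.15,0,0,0],[0.1,1,-0.15,0,0,0],[0.1,1.4,-0.15,0,0,0],[0.1,1.7,-0.15,0,0,0],[0.1,1.75,-0.15,0,0,0]]'
python3 - <<'E'
from h import *
from scipy.spatial.transform import Rotation as R
w=cam("wrist"); o=bot.get_obs(); cv2.imwrite("pics/w10.png",w["bgr"])
T=R.from_quat(o["tool_rot"]); print(o["eef_pos"], T.inv().apply(np.array([.517,.0093,.0295])-o["eef_pos"])/.025)
E
```

```text
clock: 14.95
eef_pos: [0.519, 0.0091, 0.0381]
tool_rot: [-0.617, -0.345, 0.346, 0.617]
ft_force: [-0.2, -0.1, -0.7]
grip_width: 0.0001
[0.51921535 0.00908065 0.03836654] [-0.03862719  0.35473158  0.07992252]
```

View pics/w10.png

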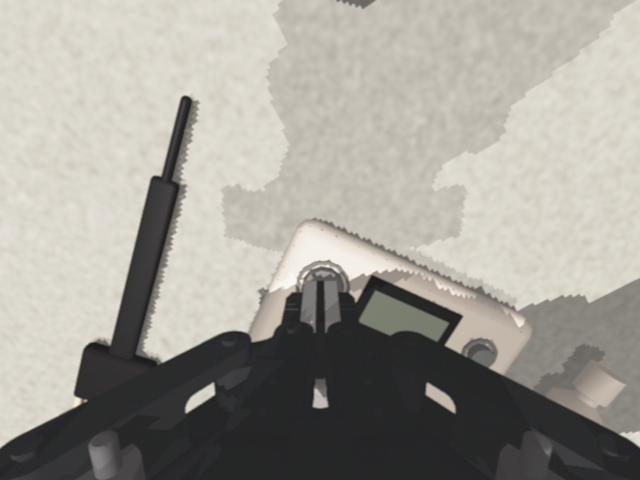

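```bash
python3 -m handwheel '[[-0.04,0.15,0.06,0,0,0],[-0.04,0.3,0.06,0,0,0],[-0.04,0.4,0.06,0,0,0],[-0.04,0.48,0.06,0,0,0],[-0.04,0.48,0.06,0,0,0]]'
```

```text
clock: 15.62
eef_pos: [0.5177, 0.009, 0.0269]
tool_rot: [-0.617, -0.346, 0.346, 0.617]
ft_force: [-1.4, 0.0, 1.5]
grip_width: 0.0002
```

```bash
python3 -m handwheel '[[0,0.03,0,0,0,0],[0,0.06,0,0,0,0],[0,0.08,0,0,0,0],[0,0.08,0,0,0,0],[0,0.08,0,0,0,0]]'
python3 - <<'E'
from h import *
for i in range(3): bot.camera("wrist"); o=bot.get_obs(); print(o["eef_pos"],o["ft_force"])
E
```

```text
clock: 16.25
eef_pos: [0.5177, 0.009, 0.0255]
tool_rot: [0.617, 0.346, -0.346, -0.617]
ft_force: [-3.5, -0.4, 7.5]
grip_width: 0.0001
[0.5176844  0.00903039 0.02549921] [-3.12394088 -0.40028707  6.82401049]
[0.51773633 0.00902792 0.02552378] [-2.98255425  0.64497622  7.15365368]
[0.51773154 0.00901937 0.02552934] [-2.41011932  0.46532001  7.36353448]
```

The force is 7 N at z = 25.5 mm, which is past the 3.5 N bottom-out force, so the key is fully down. Next I'll release it and lift away.

```bash
python3 -m handwheel '[[0,-0.15,0,0,0,0],[0,-0.6,0,0,0,0],[0,-1.6,0,0,0,0],[0,-3,0,0,0,0],[0,-4.2,0,0,0,0]]'; python3 -m handwheel '[[-1.5,-1,0,0,0,0],[-3.5,-1.5,0,0,0,0],[-5.2,-2,0,0,0,0],[-6,-2,0,0,0,0],[-6,-2,0,0,0,0]]';  python3 - <<'E'
from h import *
w=cam("wrist"); o=bot.get_obs(); print(o["eef_pos"]); cv2.imwrite("pics/w11.png",w["bgr"]); c=cam("top"); cv2.imwrite("pics/t11.png",c["bgr"]); s=cam("scene"); cv2.imwrite("pics/s11.png",cv2.resize(s["bgr"][230:330,280:400],None,fx=6,fy=6,interpolation=cv2.INTER_CUBIC))
print(bf(c,(225,160,300,235),62),panfit(c,(225,160,345,260),(.567,.0916))[:4])
E
```

```text
clock: 17.02
eef_pos: [0.5182, 0.009, 0.1314]
tool_rot: [0.617, 0.346, -0.345, -0.617]
ft_force: [0.3, -0.2, 0.5]
grip_width: 0.0001
clock: 17.65
eef_pos: [0.4391, -0.1199, 0.1805]
tool_rot: [0.618, 0.345, -0.344, -0.617]
ft_force: [-0.1, 0.0, 0.5]
grip_width: 0.0004
[ 0.43949787 -0.11923687  0.18026679]
(array([0.56538091, 0.09139839]), np.float64(0.039850267841100954), np.int64(177), 358) (array([0.56861212, 0.09300306]), np.int64(462), np.int64(628), array([58, 66, 70, 54, 44,  3, 53, 64, 50, 51, 61, 54]))
```

View pics/t11.png

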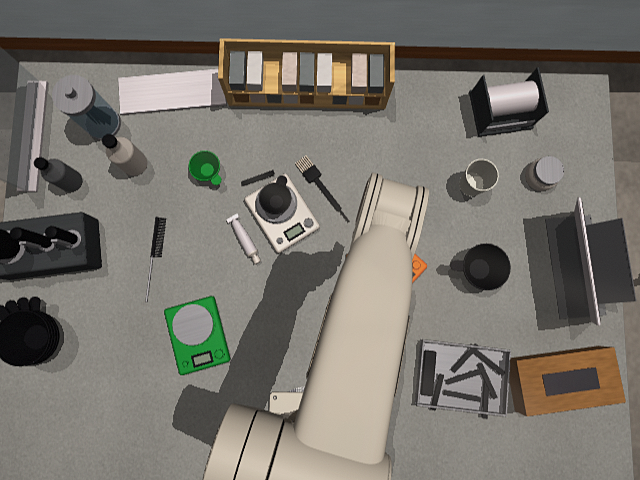

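View pics/s11.png

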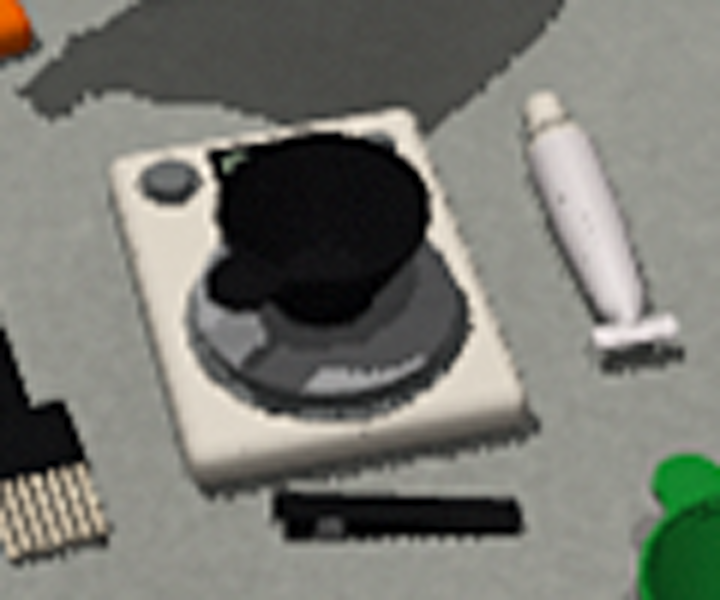

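```bash
python3 -c "
from workcell import bot
print(bot.job_done())"
```

```text
the job is handed in; nothing more can be done
None
```

I centred the bowl on the pan of the white scale, pressed the tare key and let it go, and handed the job in after about 18 s. No verdict came back.

- **Bowl:** I pushed it at the rim with the shut fingertips and backed off slowly, twice. It moved about 25 mm and was never gripped or lifted.
- **Centring:** The wrist camera put the bowl at (0.5667, 0.0914) and the pan at about (0.567, 0.0916), so they agree within about 1 mm. The top camera's coarser fit, taken after the tare press, gave about 3.6 mm. The two checks disagree, but both are inside the 7 mm limit.
- **Tare key:** The fingertip reached 25.5 mm above the table, which is the full 4 mm of travel, with about 7 N on the wrist. I then lifted clear.
- **Last pictures:** The bowl stands upright and the nearby things are where they were. The tare key looks up again in the last scene picture. I never touched the power key. The fingers were well clear of everything.

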